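# Riddle the tumbling chips off the bosses

## Robot

A 6-joint arm with a two-finger parallel gripper is mounted at the origin on a cart in front of the work surface, level with it; the furniture and walls round the work are solid. World frame = base frame: x ahead of the robot, y to its left, z up, the work surface at z = 0. Lengths are in mm, angles in rad, forces in N, time in s.
With the tool pointing down it reaches from about 400 to 925 mm from the base axis. Payload 12.5 kg.
Tool frame: the origin (TCP) lies midway between the tips of the shut fingers; the grasp point (between the pads) lies 19 mm behind it; z points along the fingers, y is the line along which they close (so a half turn about z gives the same grasp; the last joint's range is limited). The gripper opens to 95 mm and grips with 3 to 60 N. Pads are 20 mm wide; open, the fingers measure 119 mm over their backs; the gripper's body (75 mm by 180 mm) begins 59 mm behind the grasp point.
Start: joints at [1.124, 0.491, 1.559, -0, 1.092, -0.106], TCP at [208.885, 589.079, 214.661] pointing down, gripper open.
Joint ranges: [-3.1, 3.1], [-0.84, 2.19], [0.05, 2.79], [-1.13, 4.28], [0.06, 2.93], [-2.69, 2.69]. Speed limits (rad/s): [2.22, 2.22, 2.79, 3.14, 3.14, 3.14].

## Interface

Orientations are given as [roll, pitch, yaw] about the fixed x, y, z axes, in that order (R = Rz(yaw) Ry(pitch) Rx(roll)).
In Python, from cell import env gives the robot as it stands.
- The arm moves only by the tool arm_command, never from a script. Its argument "targets" is a list of rows, each a list of 5 numbers: the shift along the tool's x, y, z in mm, then the turn about the tool's z in degrees, then the opening, from 0 (shut) to 1 (fully open). In form: [[tx, ty, tz, roll, fingers], ...]. A call has 1 to 5 rows; each row is the pose to reach, as a shift and turn from the pose commanded when the call began, along the tool's axes at that moment; what a row does not reach only later rows make up. A row lasts 1/10 s, in which the tool goes at most 50 mm and 8.59 degrees, less where a joint would pass 70% of its speed; a pose out of reach is approached as far as the arm can. A call with a gripper value outside its range is refused whole. The fingers move at their own pace and stop on an object; the grip force is fixed at half the most. Time passes only in rows, so rows that repeat a pose let the fingers close. It gives the time, the measured TCP pose, the force, the opening and the grip force at its end, in the units of the state.
- env.state(): the state, without advancing time (a new reading comes with each control period).
- env.read_camera(name): name is "scene" or "top"; returns a dict with "frame" (400x640x3 uint8, red, green, blue), "vertical_fov" (degrees; the focal length in pixels is half the picture's height over the tangent of half this angle, whatever the lens; pixels are square), "cx", "cy" (the principal point, pixels), "k1" (the pictures are not rectified: a ray, as slopes to the right and down, at radius r is drawn at 1 + k1 r^2 times it, then the intrinsics apply), "world_from_camera" (4x4, takes a point from camera to world coordinates). Camera axes: x right, y down, z forward; pixel columns grow to the right and rows downward; lengths in mm; the calibration is good to about 2 mm. A picture is of the moment at which its call begins. There is no depth.
- env.job_done(): hands the job in; it is judged then, once.
The state is a dict: "t": time; "joints": joint angles; "qvel": joint speeds; "tau": joint torques, N m; "eef_pos": TCP position; "tcp_rot": TCP orientation; "ft_force": force on the tool from outside, world axes, zero at the start; "moment": the same for the moment, N m; "opening": opening from 0.0 (shut) to 1.0 (fully open); "grip_force": force on a finger pad.
Only numpy, scipy, OpenCV 4.12 (cv2) and the standard library are available. Lean on these libraries where they do the work, as an engineer would, in place of code of your own. Each camera call takes 0.05 s, during which the arm holds its last target. There are 200 camera calls.

## Task

Two deburred weld bosses (the thick aluminium rings) have come out of the tumbler and been tipped into the sieve together with eight ceramic chips. Take the tube out of its stand, stir the sieve's contents with its lower end until every chip has dropped through the plate into the pan below and only the two bosses are left on the plate, then put the tube back in its stand and let go. Keep the gripper itself out of the sieve, spill nothing, and leave the flat steel offcut and the grinding disc where they are.

Things in the scene. Friction and masses are not known exactly. Their poses are not given: they have to be found in the camera images.
- sieve: Round stainless sieve on its receiver pan, one unit fixed to the bench, open at the top. Origin: centre of the underside, z up, x along a spoke of its plate. Inside diameter 240 mm, wall 3 mm, rim 105 mm above the bench; three low hold-down lugs reach 153 mm from the axis. A slotted plate lies across it; below the plate is the pan, 47 mm deep
- sieve_plate (a point): Centre of the sieve plate's flat top, 55 mm above the bench. The plate is 4 mm thick: a hub of 20 mm radius, two rings 8 mm wide (mid radii 52 and 88 mm) and spokes 8 mm wide, 6 from the hub to the wall at 60 deg steps from x and 6 more between them from the inner ring to the wall. Between them are open slots 28 mm wide, the outermost right up to the wall
- stand: Rod stand fixed to the bench: a 100 x 100 x 8 mm foot plate with an upright open pipe in its middle, inside diameter 38 mm, flared to 58 mm at its mouth, 62 mm above the bench; the tube stands in it on the foot plate, 8 mm above the bench. Origin: centre of the underside, z up
- stick_mid (a point): Stainless tube, 165 mm long, 30 mm diameter, its top 65 mm in a black rubber grip of 34 mm diameter, 0.13 to 0.21 kg. It stands loose, about upright (it may lean up to 0.15 rad), in the pipe of the stand, top end 173 mm above the bench. This point is its centre, half-way along; its own z axis runs along the tube towards the top end. It is too thick to pass the slots of the sieve plate
- stick_low_end (a point): Centre of the lower end face of the tube, 82 mm below its centre while it stands
- chip_0_mid (a point): Ceramic tumbling chip: a short brown cylinder, 16 mm diameter, 15 mm long, 10 g, loose. It starts standing on end on the sieve plate's bars, and in any attitude it fits through any slot of the plate. This point is its centre
- chip_1_mid (a point): Ceramic chip like chip_0; its centre
- chip_2_mid (a point): Ceramic chip like chip_0; its centre
- chip_3_mid (a point): Ceramic chip like chip_0; its centre
- chip_4_mid (a point): Ceramic chip like chip_0; its centre
- chip_5_mid (a point): Ceramic chip like chip_0; its centre
- chip_6_mid (a point): Ceramic chip like chip_0; its centre
- chip_7_mid (a point): Ceramic chip like chip_0; its centre
- boss_0_mid (a point): Turned aluminium weld boss: a plain upright ring, 44 mm diameter, 31 mm tall, with a 14 mm bore, 0.11 kg, loose. It starts flat on the sieve plate and is too wide for its slots. This point is its centre, half-way up
- boss_1_mid (a point): Turned aluminium weld boss: a plain upright ring, 44 mm diameter, 31 mm tall, with a 14 mm bore, 0.11 kg, loose. It starts flat on the sieve plate and is too wide for its slots. This point is its centre, half-way up
- flat_bar_mid (a point): Offcut of flat steel lying on the bench, 150 x 55 x 10 mm; middle, half-way up. A bystander
- grinding_disc_mid (a point): Black grinding disc lying flat on the bench, 125 mm diameter, 7 mm high; middle. A bystander

How it is judged (in metres and radians):
On the way, in this order (a step that is already met when the one before it is completed fails the run):
1. the tube's lower end is down inside the sieve, among the chips (z of stick_low_end in the frame of sieve below 0.075 m and horizontal distance between stick_low_end and sieve below 0.115 m), for 0.2 s.
2. all eight chips lie in the pan below the plate and both bosses are still in the sieve (z of each of chip_0_mid, chip_1_mid, chip_2_mid, chip_3_mid, chip_4_mid, chip_5_mid, chip_6_mid, chip_7_mid in the frame of sieve below 0.04 m and horizontal distance between each of chip_0_mid, chip_1_mid, chip_2_mid, chip_3_mid, chip_4_mid, chip_5_mid, chip_6_mid, chip_7_mid, boss_0_mid, boss_1_mid and sieve below 0.12 m and z of boss_0_mid in the frame of sieve between 0.06 and 0.12 m and z of boss_1_mid in the frame of sieve between 0.06 and 0.12 m), for 0.2 s.
At the end, for the whole second after the job is handed in: Every chip's centre is under 40 mm above the bench, in the pan; both bosses are in the sieve above the plate (centres 60 to 120 mm high); the tube is released in the stand's pipe, its lower end within 12 mm of the foot plate and of the stand's axis, leaning under 0.3 rad (all of step 2 and horizontal distance between stick_low_end and stand below 0.012 m and z of stick_low_end in the frame of stand below 0.02 m and angle between stick_mid's own z axis and vertical below 0.3 rad and contact force between the fingers and anything else below 0.5 N); the robot touches nothing.
It fails at once if the fingers reach down into the sieve (fingertips below its rim) (z of the grasp point in the frame of sieve below 0.118 m and horizontal distance between the grasp point and sieve below 0.115 m).
It fails at once if a chip or boss is spilled out of the sieve (horizontal distance between any of chip_0_mid, chip_1_mid, chip_2_mid, chip_3_mid, chip_4_mid, chip_5_mid, chip_6_mid, chip_7_mid, boss_0_mid, boss_1_mid and sieve above 0.14 m).
It fails at once if the flat steel offcut or the grinding disc is moved by more than 30 mm (distance of any of flat_bar_mid, grinding_disc_mid from where it was at the start of the episode above 0.03 m).
It also fails if it takes over 72 s, if anything falls off the work surface, if the arm or the gripper's body presses on something with over 40 N, if the wrist force passes 120 N, or if a joint passes its speed limit or range.

## Working session

There is one attempt and no reset: what is moved stays moved. The work goes in short steps, Python scripts to look and compute and a tool call to move; the robot and the scene stay as the last step left them, time stands still between calls to the robot, and variables do not carry over. Pictures are saved under pics/ and viewed, at most 10 in all, crops included, and the job is handed in when it is done.

Besides the shell and the picture viewer there is one more tool, called after ">>>" by a JSON object that holds its "api" and its "payload". arm_command: Moves the arm, as the interface text tells. Its arguments: {"type":"object","properties":{"targets":{"type":"array","items":{"type":"array","items":{"type":"number"}}}},"required":["targets"]}

```bash
mkdir -p pics
cat > h.py <<'E'
import numpy as np, cv2
from cell import env
def grab(n,save=None):
    c=env.read_camera(n)
    if save: cv2.imwrite('pics/'+save,c['frame'][:,:,::-1])
    return c
def K(c):
    f=200/np.tan(np.radians(c['vertical_fov'])/2)
    return np.array([[f,0,c['cx']],[0,f,c['cy']],[0,0,1.]]),np.array([c['k1'],0,0,0,0.])
def ray(c,p):
    k,d=K(c); u=cv2.undistortPointsIter(np.array([[p]],float),k,d,None,None,(3,50,1e-10))[0,0]
    T=np.array(c['world_from_camera']); return T[:3,3],T[:3,:3]@np.array([u[0],u[1],1])
def onz(c,p,z):
    o,d=ray(c,p); return o+d*(z-o[2])/d[2]
def tri(c1,p1,c2,p2):
    o,d=ray(c1,p1);q,e=ray(c2,p2); s=np.linalg.lstsq(np.c_[d,-e],q-o,rcond=None)[0]
    a,b=o+d*s[0],q+e*s[1]; return (a+b)/2,np.linalg.norm(a-b)
def proj(c,P):
    k,d=K(c);T=np.linalg.inv(np.array(c['world_from_camera']))
    return cv2.projectPoints(np.atleast_2d(P).astype(float),cv2.Rodrigues(T[:3,:3])[0],T[:3,3],k,d)[0][:,0]
E
python3 - <<'E'
from h import *
import pickle
for n in('scene','top'):
    c=grab(n,n+'0.png'); pickle.dump(c,open(n+'0.pkl','wb')); print(n,c['vertical_fov'],c['cx'],c['cy'],c['k1'],np.round(c['world_from_camera'],2).tolist())
print(env.state())
E
```

```text
scene 53.49683018752668 313.0344882159554 196.53484669590293 -0.006666780499650764 [[0.61, -0.58, 0.54, -110.44], [-0.79, -0.46, 0.4, -507.76], [0.02, -0.67, -0.74, 983.04], [0.0, 0.0, 0.0, 1.0]]
top 49.08672632150214 309.96533928616657 205.27238982728034 -0.06979294776277689 [[-0.02, -1.0, 0.07, 470.51], [-1.0, 0.02, -0.03, -1.46], [0.02, -0.07, -1.0, 1446.52], [0.0, 0.0, 0.0, 1.0]]
{'t': 0.1, 'joints': array([ 1.12440110e+00,  4.91465180e-01,  1.55941474e+00, -3.74496234e-06,
        1.09169311e+00, -1.05604247e-01]), 'qvel': array([ 0.00110731, -0.00190942, -0.00222228, -0.00108712, -0.00191585,
       -0.00047655]), 'tau': array([ 4.01507306e-03, -6.13623762e+01, -2.58606005e+01,  6.94718189e-02,
        4.70961398e-02, -1.52851675e-05]), 'eef_pos': array([208.77897008, 588.85743307, 214.13233499]), 'tcp_rot': array([-3.14061739e+00, -1.00036397e-04,  2.80080336e+00]), 'ft_force': array([-0.94414329,  0.63876873, -1.09081386]), 'moment': array([-0.03864458, -0.01106311, -0.01346336]), 'grip_force': 0.0, 'opening': 1.0012470854649589}
```

View pics/scene0.png

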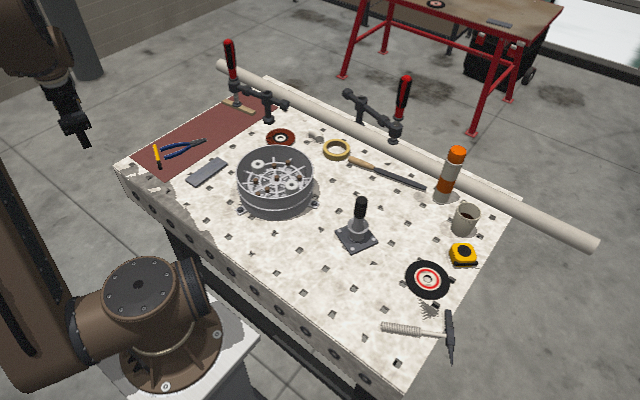

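View pics/top0.png

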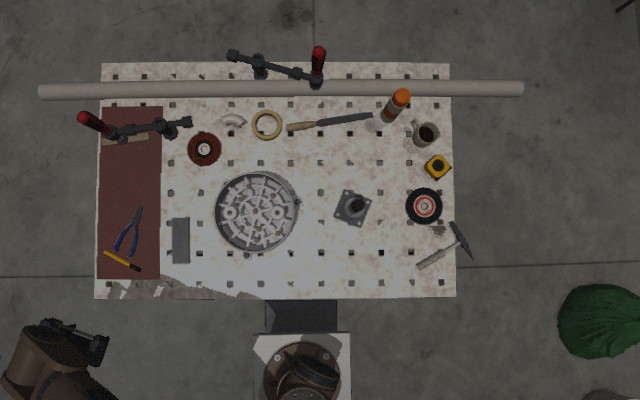

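The scene view has the sieve at about (275,182), the tube at (359,210) and the stand foot at (356,238). The top view has the sieve at (257,212), the tube top at (357,204), the offcut at (181,240) and the disc at (424,205). I'll make one combined enlargement.

Run:
```python
from h import *
a=cv2.imread('pics/top0.png');b=cv2.imread('pics/scene0.png')
r=lambda i,x,y,w,h,s:cv2.resize(i[y:y+h,x:x+w],None,fx=s,fy=s,interpolation=cv2.INTER_CUBIC)
o=np.zeros((600,800,3),np.uint8)
o[:400,:400]=r(a,207,162,100,100,4); o[:400,400:]=r(b,225,130,100,100,4)
o[400:,:200]=r(a,330,180,50,50,4); o[400:,200:400]=r(b,330,185,50,50,4).copy(); o[400:,400:600]=r(b,335,215,50,50,4)
cv2.imwrite('pics/crop0.png',o)
```

```text
(no output)
```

View pics/crop0.png

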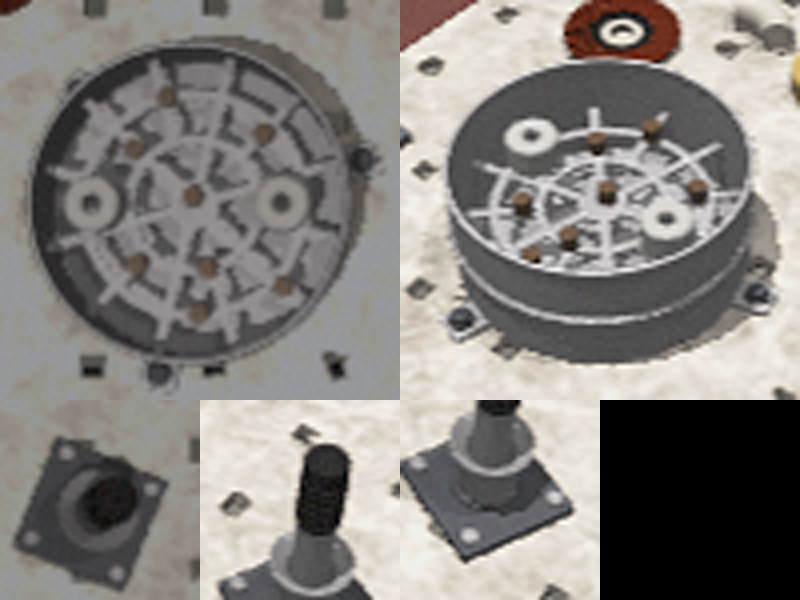

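The crop shows all eight chips. In crop pixels on the left panel they are at (167,97), (133,148), (263,132), (193,195), (136,264), (207,266), (283,285) and (199,312). The bosses are at (91,203) and (282,203). Bottom left is the tube top at about (114,493) with the pipe mouth at about (103,505). Next I'll triangulate and overlay the model.

```bash
cat > m.py <<'E'
from h import *
import pickle
T=pickle.load(open('top0.pkl','rb'));S=pickle.load(open('scene0.pkl','rb'))
tp=lambda x,y,ox=207,oy=162:(ox+x/4-.375,oy+y/4-.375)
def r(n,v): print(n,np.round(v[0],1),round(v[1],1))
r('tubetop',tri(T,tp(114,93,330,180),S,tp(125,62,330,185)))
r('mouth',tri(T,tp(101,105,330,180),S,tp(113,160,330,185)))
r('rim',tri(T,tp(197,203),S,tp(199,165,225,130)))
r('boss1top',tri(T,tp(282,203),S,tp(267,218,225,130)))
r('boss0top',tri(T,tp(91,203),S,tp(131,135,225,130)))
for p in [(62,37),(168,70),(125,190),(15,150)]: print('foot',np.round(onz(T,tp(*p,330,180),8),1))
for n,p in [('hub',(204,209))]: print(n,np.round(onz(T,tp(*p),55),1))
E
python3 m.py
python3 - <<'E'
from h import *
import pickle
from scipy.optimize import least_squares
T=pickle.load(open('top0.pkl','rb'));S=pickle.load(open('scene0.pkl','rb'))
# rim extremes measured: outer radius 123 at z=105 : left,right,top,bottom in each view
a=np.linspace(0,2*np.pi,200)
def ext(c,x,y,z,r):
    p=proj(c,np.c_[x+r*np.cos(a),y+r*np.sin(a),a*0+z]);return np.r_[p.min(0),p.max(0)]
mt=np.array([207+30/4,162+42/4,207+365/4,162+362/4])-.375
ms=np.array([225+46/4,130+61/4,225+352/4])-.375
f=lambda v:np.r_[ext(T,v[0],v[1],v[2],123)-mt,(ext(S,v[0],v[1],v[2],123)[:3]-ms)]
s=least_squares(f,[550,150,105]);print(s.x,s.fun)
E
```

```text
tubetop [ 560.2 -175.8  165. ] 2.7
mouth [ 558.4 -179.7   60.3] 2.2
rim [541.5 131.1 104.6] 3.8
boss1top [542.6  65.2  86. ] 0.8
boss0top [545.7 213.7  85.4] 0.3
foot [ 619.4 -156.7    8. ]
foot [ 590.2 -244.     8. ]
foot [ 491.8 -205.1    8. ]
foot [ 526.8 -115.2    8. ]
hub [540.6 129.   55. ]
[542.63102267 130.43844758 108.11152743] [ 1.11503528  0.29554826 -2.10321019  0.68531171 -0.08759162 -0.24138863
  1.52256172]
```

```bash
cat > n.py <<'E'
from h import *
import pickle
T=pickle.load(open('top0.pkl','rb'));S=pickle.load(open('scene0.pkl','rb'))
tp=lambda x,y,ox=207,oy=162:(ox+x/4-.375,oy+y/4-.375)
g=cv2.cvtColor(T['frame'],cv2.COLOR_RGB2GRAY).astype(np.float32)
def score(cx,cy,th):
    P=[]
    for k in range(12):
        a=th+k*np.pi/6; rr=np.r_[np.arange(60,82,2),np.arange(95,115,2)]
        if k%2==0: rr=np.r_[np.arange(24,46,2),rr]
        P.append(np.c_[cx+rr*np.cos(a),cy+rr*np.sin(a)])
    P=np.vstack(P); p=proj(T,np.c_[P,np.full(len(P),55)]).astype(np.float32)
    return cv2.remap(g,p[:,:1],p[:,1:],cv2.INTER_LINEAR).mean()
b=max((score(x,y,np.radians(t)),x,y,t) for x in range(534,549,2) for y in range(124,139,2) for t in range(0,60,1))
print(b)
cx,cy=b[1:3]; th=np.radians(b[3]); R=np.array([[np.cos(th),np.sin(th)],[-np.sin(th),np.cos(th)]])
for i,p in enumerate([(167,97),(133,148),(263,132),(193,195),(136,264),(207,266),(283,285),(199,312)]):
    w=onz(T,tp(*p),66)[:2]; d=w-[cx,cy]; print('chip',i,np.round(w),'r %.0f ang %.0f'%(np.hypot(*d),np.degrees(np.arctan2(*(R@d)[::-1]))))
print('tubetop@173',onz(T,tp(114,93,330,180),173),onz(S,tp(125,62,330,185),173))
print('boss',onz(T,tp(282,203),86),onz(T,tp(91,203),86))
E
python3 n.py
```

```text
(np.float32(129.32181), 544, 138, 45)
chip 0 [629. 156.] r 87 ang -33
chip 1 [589. 183.] r 64 ang -0
chip 2 [600.  80.] r 80 ang -91
chip 3 [551. 136.] r 7 ang -57
chip 4 [498. 182.] r 64 ang 91
chip 5 [495. 126.] r 50 ang 148
chip 6 [479.  67.] r 96 ang -177
chip 7 [459. 133.] r 85 ang 138
tubetop@173 [ 560.41196874 -175.86901764  173.        ] [ 552.64462064 -178.08268905  173.        ]
boss [542.37268949  65.5250407   86.        ] [545.57905597 213.69877294  86.        ]
```

>>> {"api": "arm_command", "payload": {"targets": [[0, 0, -15, -8, 1], [0, 0, -30, -16, 1], [0, 0, -40, -19.5, 1], [0, 0, -40, -19.5, 1], [0, 0, -40, -19.5, 1]]}}

```text
t: 0.6
eef_pos: [208.8, 588.9, 254.1]
tcp_rot: [-3.141, -0.0, 3.139]
ft_force: [0.4, 0.2, 0.1]
opening: 1.001
grip_force: 0.0
```

The constrained sieve centre is about (541,130). The stand is at about (557,-180), and the tube grip at about (558,-177). Moving to the stand now.

>>> {"api": "arm_command", "payload": {"targets": [[-29, -39, 0, 0, 1], [-58, -78, 0, 0, 1], [-87, -117, 0, 0, 1], [-116, -156, 0, 0, 1], [-145, -195, 0, 0, 1]]}}

```text
t: 1.1
eef_pos: [354.3, 392.2, 253.9]
tcp_rot: [-3.141, -0.001, 3.139]
ft_force: [-0.0, 0.3, -0.4]
opening: 1.0
grip_force: 0.0
```

>>> {"api": "arm_command", "payload": {"targets": [[-29, -39, 0, 0, 1], [-58, -78, 0, 0, 1], [-87, -117, 0, 0, 1], [-116, -156, 0, 0, 1], [-145, -195, 0, 0, 1]]}}

```text
t: 1.6
eef_pos: [499.3, 197.0, 253.9]
tcp_rot: [-3.141, -0.001, 3.139]
ft_force: [0.8, 1.4, 0.0]
opening: 1.001
grip_force: 0.0
```

>>> {"api": "arm_command", "payload": {"targets": [[-8, -47, 0, 0, 1], [-15, -94, 0, 0, 1], [-23, -141, 0, 0, 1], [-30, -188, 0, 0, 1], [-38, -235, 0, 0, 1]]}}

```text
t: 2.1
eef_pos: [536.2, -38.0, 253.9]
tcp_rot: [3.141, -0.001, 3.139]
ft_force: [1.4, 0.3, -0.2]
opening: 0.998
grip_force: 0.0
```

>>> {"api": "arm_command", "payload": {"targets": [[-8, -47, 0, 0, 1], [-15, -94, 0, 0, 1], [-21, -141, 0, 0, 1], [-21, -141, 0, 0, 1], [-21, -141, 0, 0, 1]]}}

```text
t: 2.6
eef_pos: [557.0, -177.8, 253.4]
tcp_rot: [3.14, -0.002, 3.138]
ft_force: [0.1, 0.8, -0.2]
opening: 1.002
grip_force: 0.0
```

Run:
```python
from h import *
print(env.state()['eef_pos'])
o=[]
import pickle
for n,(x,y) in (('top',(320,170)),('scene',(310,160))):
    c=grab(n); pickle.dump(c,open(n+'1.pkl','wb')); o.append(cv2.resize(c['frame'][y:y+80,x:x+80,::-1],None,fx=5,fy=5,interpolation=cv2.INTER_CUBIC))
cv2.imwrite('pics/g1.png',np.hstack(o))
```

```text
[ 557.02947055 -177.75742524  253.40365323]
```

View pics/g1.png

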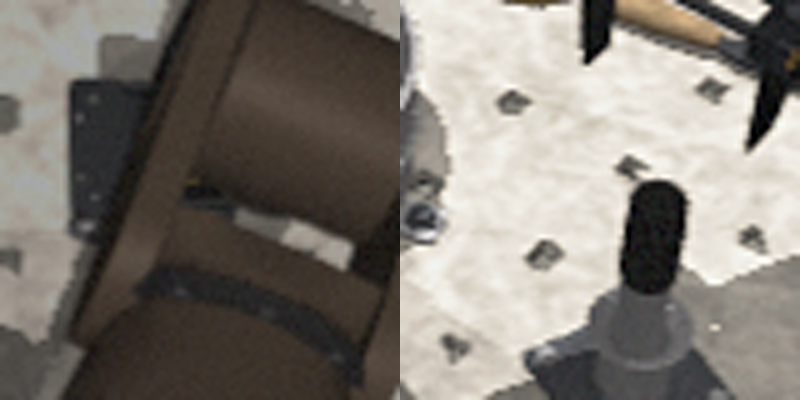

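The fingers straddle the tube, which leans slightly. The finger tips are at crop (595,60) and (757,150) and the tube top is at (660,190). Descending and gripping now.

>>> {"api": "arm_command", "payload": {"targets": [[0, 0, 30, 0, 1], [0, 0, 60, 0, 1], [0, 0, 90, 0, 1], [0, 0, 120, 0, 1], [0, 0, 142, 0, 1]]}}

```text
t: 3.2
eef_pos: [557.1, -175.2, 111.0]
tcp_rot: [3.141, -0.001, -3.141]
ft_force: [0.5, 0.2, -0.1]
opening: 1.005
grip_force: 0.0
```

>>> {"api": "arm_command", "payload": {"targets": [[0, 0, 0, 0, 1], [0, 0, 0, 0, 0.2], [0, 0, 0, 0, 0.2], [0, 0, 0, 0, 0.2], [0, 0, 0, 0, 0.2]]}}

```text
t: 3.7
eef_pos: [557.9, -177.1, 113.6]
tcp_rot: [-3.141, 0.001, 3.141]
ft_force: [-0.3, -0.9, 0.7]
opening: 0.724
grip_force: 0.0
```

>>> {"api": "arm_command", "payload": {"targets": [[0, 0, 0, 0, 0.2], [0, 0, 0, 0, 0.2], [0, 0, 0, 0, 0.2], [0, 0, 0, 0, 0.2], [0, 0, 0, 0, 0.2]]}}

```text
t: 4.2
eef_pos: [557.6, -177.1, 112.6]
tcp_rot: [3.142, 0.0, 3.141]
ft_force: [-0.6, -0.1, 0.3]
opening: 0.351
grip_force: 30.0
```

>>> {"api": "arm_command", "payload": {"targets": [[0, 0, -20, 0, 0.2], [0, 0, -50, 0, 0.2], [0, 0, -85, 0, 0.2], [0, 0, -120, 0, 0.2], [0, 0, -137, 0, 0.2]]}}

```text
t: 4.7
eef_pos: [558.0, -177.2, 252.4]
tcp_rot: [-3.14, 0.003, 3.141]
ft_force: [-1.2, -0.8, -1.5]
opening: 0.357
grip_force: 30.0
```

>>> {"api": "arm_command", "payload": {"targets": [[0, 0, 0, 0, 0.2], [0, 0, 0, 0, 0.2]]}}

```text
t: 4.9
eef_pos: [557.1, -176.9, 248.7]
tcp_rot: [3.141, -0.001, 3.141]
ft_force: [0.2, -0.0, -2.2]
opening: 0.356
grip_force: 30.0
```

```bash
cat > n2.py <<'E'
from h import *
import pickle
T=pickle.load(open('top0.pkl','rb'));S=pickle.load(open('scene0.pkl','rb'))
g=cv2.cvtColor(T['frame'],cv2.COLOR_RGB2GRAY)
s=env.state();e=s['eef_pos'];print(e,s['grip_force'],s['opening'])
c=grab('scene')
# predicted low end point if upright
P=[[e[0],e[1],e[2]+19+z] for z in (-122,43)]
print(proj(c,P))
o1=cv2.resize(c['frame'][130:230,310:410,::-1],None,fx=4,fy=4,interpolation=cv2.INTER_CUBIC)
x=np.float32(T['frame'][162:262,207:307,::-1])*1.6
o2=cv2.resize(np.uint8(np.clip(x,0,255)),None,fx=4,fy=4,interpolation=cv2.INTER_CUBIC)
cx,cy=541.5,130.5
a=np.linspace(0,6.3,120)
def dr(P,z,col):
    p=(proj(T,np.c_[P,np.full(len(P),z)])-[207,162]+.375)*4
    for q in p: cv2.circle(o2,tuple(int(v) for v in q),0,col,-1)
for r,z,col in((120,105,(0,255,0)),(120,55,(255,0,0)),(52,55,(0,0,255)),(88,55,(0,0,255)),(20,55,(0,0,255))): dr(np.c_[cx+r*np.cos(a),cy+r*np.sin(a)],z,col)
cv2.imwrite('pics/g2.png',np.hstack([o1,o2]))
E
python3 n2.py
```

```text
[ 557.12627279 -176.91208767  248.67713108] 29.9904602766037 0.35569665641289777
[[360.34420034 205.49013297]
 [367.45587888 162.1417974 ]]
```

View pics/g2.png

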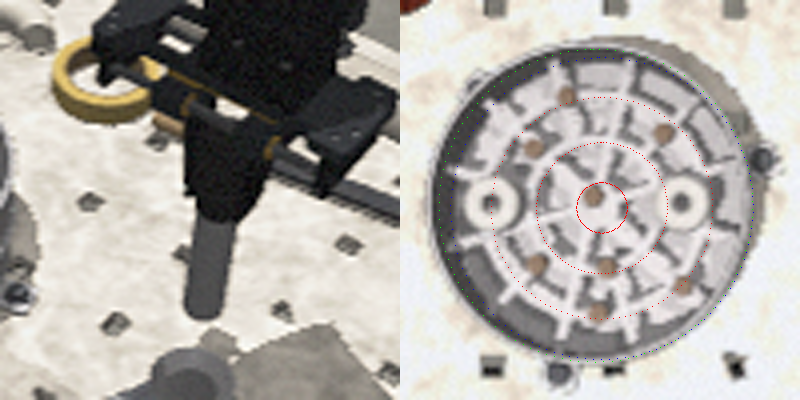

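The tube hangs upright: its low end is at crop (202,308), within 2 px of the prediction. The overlay confirms the sieve centre at (541.5,130.5), with chips and bosses as measured. Carrying the tube over the sieve and entering between the chips.

>>> {"api": "arm_command", "payload": {"targets": [[3, 30, 0, 0, 0.2], [7, 70, 0, 0, 0.2], [12, 112, 0, 0, 0.2], [16, 154, 0, 0, 0.2], [21, 196, 0, 0, 0.2]]}}

```text
t: 5.45
eef_pos: [535.8, 20.5, 248.0]
tcp_rot: [3.141, -0.003, 3.141]
ft_force: [0.1, 0.5, -2.3]
opening: 0.353
grip_force: 30.0
```

>>> {"api": "arm_command", "payload": {"targets": [[4, 40, 0, 0, 0.2], [8, 78, 0, 0, 0.2], [11, 107, 0, 0, 0.2], [11, 107, 0, 0, 0.2], [11, 107, 0, 0, 0.2]]}}

```text
t: 5.95
eef_pos: [525.2, 126.2, 248.3]
tcp_rot: [-3.141, -0.002, -3.141]
ft_force: [0.0, 0.2, -2.8]
opening: 0.353
grip_force: 30.0
```

>>> {"api": "arm_command", "payload": {"targets": [[0, 0, 25, 0, 0.2], [0, 0, 50, 0, 0.2], [0, 0, 72, 0, 0.2], [0, 0, 80, 0, 0.2], [0, 0, 80, 0, 0.2]]}}

```text
t: 6.45
eef_pos: [525.4, 125.0, 168.5]
tcp_rot: [-3.141, -0.003, 3.14]
ft_force: [-0.0, -0.2, -1.7]
opening: 0.356
grip_force: 30.0
```

>>> {"api": "arm_command", "payload": {"targets": [[-8, 3, 2, 0, 0.2], [-18, 6, 2, 0, 0.2], [-28, 9, 2, 0, 0.2], [-33, 11, 2, 0, 0.2], [-33, 11, 2, 0, 0.2]]}}

```text
t: 6.95
eef_pos: [559.5, 137.3, 167.7]
tcp_rot: [3.141, 0.001, 3.141]
ft_force: [-0.1, -0.7, -1.1]
opening: 0.35
grip_force: 30.0
```

>>> {"api": "arm_command", "payload": {"targets": [[16, -5, 0, 0, 0.2], [33, -11, 0, 0, 0.2], [48, -10, 0, 0, 0.2], [60, -10, 0, 0, 0.2], [70, -9, 0, 0, 0.2]]}}

```text
t: 7.45
eef_pos: [487.9, 128.0, 167.8]
tcp_rot: [3.142, 0.0, 3.141]
ft_force: [-0.4, 0.7, -1.5]
opening: 0.356
grip_force: 30.0
```

>>> {"api": "arm_command", "payload": {"targets": [[12, 1, 0, 0, 0.2], [24, 1, 0, 0, 0.2], [31, 2, 0, 0, 0.2], [31, 2, 0, 0, 0.2], [20, 12, 0, 0, 0.2]]}}

```text
t: 7.95
eef_pos: [468.2, 139.6, 167.9]
tcp_rot: [-3.141, -0.0, 3.141]
ft_force: [0.6, -0.6, -2.4]
opening: 0.357
grip_force: 30.0
```

>>> {"api": "arm_command", "payload": {"targets": [[-8, 20, 0, 0, 0.2], [-17, 30, 0, 0, 0.2], [-26, 38, 0, 0, 0.2], [-26, 38, 0, 0, 0.2], [-10, 25, 0, 0, 0.2]]}}

```text
t: 8.45
eef_pos: [479.8, 165.3, 167.3]
tcp_rot: [3.141, 0.001, -3.141]
ft_force: [0.2, -0.5, -0.9]
opening: 0.357
grip_force: 30.0
```

>>> {"api": "arm_command", "payload": {"targets": [[15, -25, 0, 0, 0.2], [18, -45, 0, 0, 0.2], [8, -72, 0, 0, 0.2], [2, -88, 0, 0, 0.2], [-4, -104, 0, 0, 0.2]]}}

```text
t: 8.95
eef_pos: [482.6, 59.6, 167.7]
tcp_rot: [-3.142, -0.0, 3.14]
ft_force: [-0.4, 0.4, -2.3]
opening: 0.348
grip_force: 30.0
```

>>> {"api": "arm_command", "payload": {"targets": [[0, 0, -34, 0, 0.2], [0, 0, -34, 0, 0.2], [-40, -2, -34, 0, 0.2], [-80, -5, -34, 0, 0.2], [-114, -7, -34, 0, 0.2]]}}

```text
t: 9.45
eef_pos: [598.0, 53.5, 201.2]
tcp_rot: [-3.142, 0.0, 3.141]
ft_force: [-0.3, -0.4, -1.6]
opening: 0.354
grip_force: 30.0
```

>>> {"api": "arm_command", "payload": {"targets": [[0, 0, 0, 0, 0.2], [0, 0, 18, 0, 0.2], [0, 0, 34, 0, 0.2], [-2, 12, 34, 0, 0.2], [-5, 24, 34, 0, 0.2]]}}

```text
t: 9.95
eef_pos: [601.4, 78.6, 167.7]
tcp_rot: [3.141, -0.001, 3.141]
ft_force: [0.2, -0.5, -1.0]
opening: 0.354
grip_force: 30.0
```

>>> {"api": "arm_command", "payload": {"targets": [[-2, 10, 0, 0, 0.2], [-12, 24, 0, 0, 0.2], [-24, 40, 0, 0, 0.2], [-28, 54, 0, 0, 0.2], [-28, 66, 0, 0, 0.2]]}}

```text
t: 10.45
eef_pos: [629.9, 145.4, 167.9]
tcp_rot: [3.141, 0.001, -3.141]
ft_force: [0.6, -0.1, -2.0]
opening: 0.355
grip_force: 30.0
```

>>> {"api": "arm_command", "payload": {"targets": [[0, 12, 0, 0, 0.2], [1, 24, 0, 0, 0.2], [14, 25, 0, 0, 0.2], [27, 34, 0, 0, 0.2], [41, 43, 0, 0, 0.2]]}}

```text
t: 10.95
eef_pos: [587.6, 187.6, 167.7]
tcp_rot: [3.141, -0.0, 3.141]
ft_force: [-0.5, 0.1, -1.5]
opening: 0.351
grip_force: 30.0
```

>>> {"api": "arm_command", "payload": {"targets": [[0, 0, 0, 0, 0.2], [0, 0, -40, 0, 0.2], [0, 0, -80, 0, 0.2], [0, -40, -80, 0, 0.2], [0, -85, -80, 0, 0.2]]}}

```text
t: 11.45
eef_pos: [588.9, 102.1, 249.1]
tcp_rot: [3.141, 0.003, -3.139]
ft_force: [0.5, 0.8, -2.9]
opening: 0.354
grip_force: 30.0
```

>>> {"api": "arm_command", "payload": {"targets": [[0, -40, 0, 0, 0.2], [0, -85, 0, 0, 0.2], [0, -130, 0, 0, 0.2], [0, -150, 0, 0, 0.2], [0, -150, 0, 0, 0.2]]}}

```text
t: 11.95
eef_pos: [588.6, -50.7, 247.7]
tcp_rot: [-3.141, 0.0, 3.138]
ft_force: [-0.5, 0.2, -2.3]
opening: 0.355
grip_force: 30.0
```

```bash
cat > look.py <<'E'
from h import *
import sys,pickle
n=sys.argv[1]; o=[]
for c,(x,y) in ((grab('top'),(207,162)),(grab('scene'),(225,130))):
    pickle.dump(c,open('l%d.pkl'%len(o),'wb'))
    f=np.clip(c['frame'][y:y+100,x:x+100,::-1].astype(float)*(1.5 if not o else 1.2),0,255).astype(np.uint8)
    o.append(cv2.resize(f,None,fx=4,fy=4,interpolation=cv2.INTER_CUBIC))
cv2.imwrite('pics/%s.png'%n,np.hstack(o)); print(env.state()['eef_pos'],env.state()['t'])
E
python3 look.py l1
```

```text
[588.58544232 -48.02029793 247.71078493] 12.05
```

View pics/l1.png

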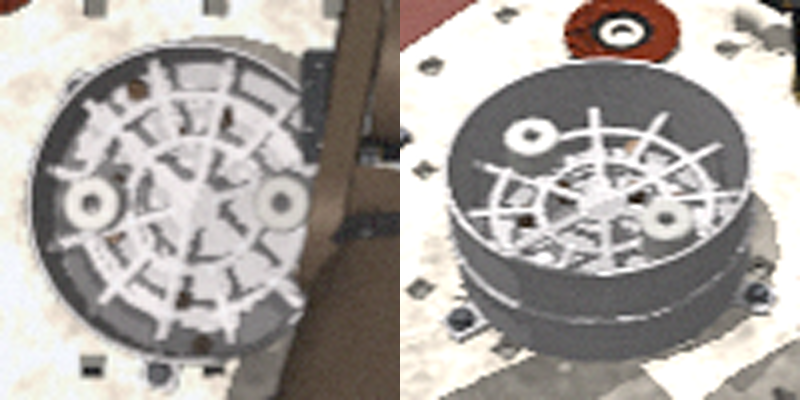

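Most chips appear to have dropped. Brown spots remain at left-panel crop (137,90), (228,118), (120,180), (113,238), (184,298) and (202,342), and a bright one at right-panel (632,145). I'll clear the arm from the view and triangulate their heights.

>>> {"api": "arm_command", "payload": {"targets": [[10, -45, 0, 0, 0.2], [20, -90, 0, 0, 0.2], [30, -129, 0, 0, 0.2], [30, -129, 0, 0, 0.2]]}}

```text
t: 12.45
eef_pos: [558.0, -179.5, 247.6]
tcp_rot: [-3.141, 0.0, 3.139]
ft_force: [0.6, 0.4, -1.1]
opening: 0.354
grip_force: 30.0
```

```bash
cat > blob.py <<'E'
from h import *
T=grab('top');S=grab('scene')
import pickle; pickle.dump((T,S),open('l.pkl','wb'))
print(env.state()['eef_pos'],env.state()['t'])
B=[]
for c,(x,y) in ((T,(207,162)),(S,(225,130))):
    f=c['frame'][y:y+100,x:x+100].astype(float); ch=cv2.GaussianBlur((f[:,:,0]-f[:,:,2])/(f.sum(2)/3+10),(3,3),0)
    p=proj(c,[[541.5+118*np.cos(a),130.5+118*np.sin(a),z] for z in (15,105) for a in np.linspace(0,6.28,60)])-[x,y]
    m=np.zeros((100,100),np.uint8); cv2.fillConvexPoly(m,cv2.convexHull(p.astype(np.int32)),1)
    n,l,s,q=cv2.connectedComponentsWithStats(((ch>.22)&(m>0)).astype(np.uint8))
    b=[(q[i]+[x,y],s[i,4],f[l==i].mean(0).astype(int)) for i in range(1,n) if s[i,4]>=3]; B.append(b)
    print(len(b))
    for q_ in b: print(np.round((q_[0]-[x,y]+.375)*4),q_[1],q_[2],np.round(onz(c,q_[0],15)-[541.5,130.5,0]),np.round(onz(c,q_[0],64)-[541.5,130.5,0]))
for i,a in enumerate(B[0]):
    for j,b in enumerate(B[1]):
        P,e=tri(T,a[0],S,b[0])
        if e<6 and 0<P[2]<110: print(i,j,np.round(P-[541.5,130.5,0]),round(e,1))
o=[]
for c,(x,y),k in ((T,(207,162),1.5),(S,(225,130),1.2)):
    f=np.clip(c['frame'][y:y+100,x:x+100,::-1]*k,0,255).astype(np.uint8); o.append(cv2.resize(f,None,fx=4,fy=4,interpolation=cv2.INTER_CUBIC))
import sys; cv2.imwrite('pics/%s.png'%sys.argv[1],np.hstack(o))
E
python3 blob.py l2
```

```text
[ 558.66111481 -176.50810767  247.66506069] 12.55
3
[136.  89.] 13 [67 55 46] [101.  57.  15.] [95. 50. 64.]
[304. 272.] 12 [74 60 50] [-52. -79.  15.] [-53. -81.  64.]
[200. 346.] 4 [59 51 43] [-110.    7.   15.] [-109.    2.   64.]
2
[236. 200.] 4 [44 34 25] [53. 15. 15.] [ 17. -18.  64.]
[127. 222.] 7 [46 37 28] [-24.  69.  15.] [-56.  33.  64.]
```

View pics/l2.png

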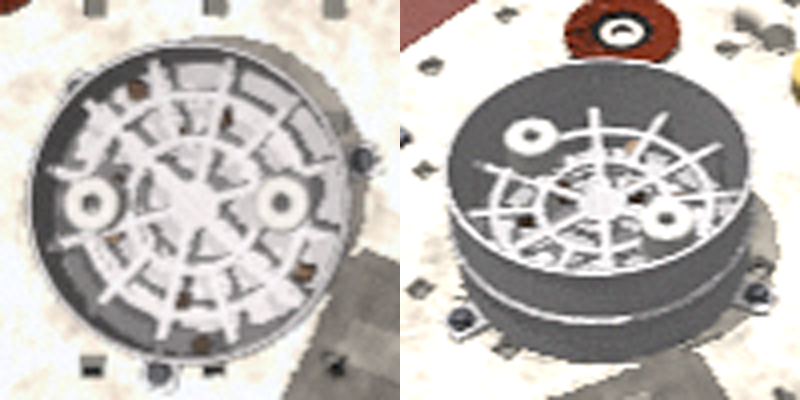

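Run:
```python
from h import *
import pickle
T,S=pickle.load(open('l.pkl','rb'))
for p in [(137,90),(183,125),(228,118),(120,182),(113,238),(184,298),(304,270),(203,343)]:
    q=(207+p[0]/4-.375,162+p[1]/4-.375); r=[p]
    for z in (16,64):
        w=onz(T,q,z); s=proj(S,w)[0]; u,v=np.round(s).astype(int)
        r+=[z,np.round(w[:2]-[541.5,130.5]),np.round((s-[225,130]+.375)*4+[400,0]),S['frame'][v-1:v+2,u-1:u+2].mean((0,1)).astype(int)]
    print(*r)
```

```text
(137, 90) 16 [100.  56.] [635. 149.] [181 170 161] 64 [94. 49.] [634. 115.] [87 86 86]
(183, 125) 16 [70. 18.] [645. 186.] [172 170 170] 64 [66. 13.] [645. 151.] [145 143 145]
(228, 118) 16 [ 75. -19.] [682. 202.] [190 188 187] 64 [ 70. -22.] [681. 167.] [169 167 168]
(120, 182) 16 [25. 70.] [565. 188.] [156 150 149] 64 [21. 64.] [564. 153.] [115 114 114]
(113, 238) 16 [-21.  77.] [523. 214.] [138 135 134] 64 [-23.  70.] [522. 179.] [145 143 143]
(184, 298) 16 [-71.  20.] [531. 280.] [91 89 90] 64 [-71.  14.] [531. 243.] [186 183 183]
(304, 270) 16 [-50. -78.] [639. 323.] [88 87 87] 64 [-51. -80.] [638. 284.] [80 80 80]
(203, 343) 16 [-108.    5.] [513. 316.] [80 79 80] 64 [-107.    0.] [513. 277.] [92 90 92]
```

The scene view confirms six chips are below: each is seen at its pan-height projection, or missing where it would be on the plate. The two near the front wall, top (304,270) and (203,343), are hidden from the scene camera. I'll sweep the tube along that wall to settle them.

>>> {"api": "arm_command", "payload": {"targets": [[10, 43, 0, 0, 0.2], [20, 86, 0, 0, 0.2], [30, 129, 0, 0, 0.2], [40, 172, 0, 0, 0.2], [50, 217, 0, 0, 0.2]]}}

```text
t: 13.05
eef_pos: [507.8, 43.4, 247.9]
tcp_rot: [3.141, 0.001, -3.14]
ft_force: [0.7, 0.9, -2.1]
opening: 0.358
grip_force: 30.0
```

>>> {"api": "arm_command", "payload": {"targets": [[0, 0, 0, 0, 0.2], [0, 0, 30, 0, 0.2], [0, 0, 60, 0, 0.2], [0, 0, 81, 0, 0.2], [0, 0, 81, 0, 0.2]]}}

```text
t: 13.55
eef_pos: [507.5, 41.1, 164.6]
tcp_rot: [3.141, -0.004, -3.14]
ft_force: [-0.5, -0.2, -1.0]
opening: 0.355
grip_force: 30.0
```

>>> {"api": "arm_command", "payload": {"targets": [[15, 7, 0, 0, 0.2], [29, 17, 0, 0, 0.2], [41, 29, 0, 0, 0.2], [51, 43, 0, 0, 0.2], [58, 58, 0, 0, 0.2]]}}

```text
t: 14.05
eef_pos: [449.7, 99.2, 167.5]
tcp_rot: [3.141, 0.001, 3.141]
ft_force: [-0.6, -0.6, -1.0]
opening: 0.353
grip_force: 30.0
```

>>> {"api": "arm_command", "payload": {"targets": [[5, 16, 0, 0, 0.2], [6, 33, 0, 0, 0.2], [5, 50, 0, 0, 0.2], [0, 66, 0, 0, 0.2], [-7, 81, 0, 0, 0.2]]}}

```text
t: 14.55
eef_pos: [457.4, 180.6, 167.5]
tcp_rot: [3.141, 0.001, -3.141]
ft_force: [0.2, -0.5, -2.5]
opening: 0.352
grip_force: 30.0
```

>>> {"api": "arm_command", "payload": {"targets": [[0, -16, 0, 0, 0.2], [7, -33, 0, 0, 0.2], [11, -50, 0, 0, 0.2], [11, -66, 0, 0, 0.2], [8, -81, 0, 0, 0.2]]}}

```text
t: 15.05
eef_pos: [449.5, 98.0, 167.2]
tcp_rot: [3.141, 0.001, 3.142]
ft_force: [0.6, -0.1, -2.2]
opening: 0.353
grip_force: 30.0
```

>>> {"api": "arm_command", "payload": {"targets": [[-7, -16, 0, 0, 0.2], [-17, -30, 0, 0, 0.2], [-30, -43, 0, 0, 0.2], [-30, -43, -40, 0, 0.2], [-30, -43, -80, 0, 0.2]]}}

```text
t: 15.55
eef_pos: [480.1, 54.8, 247.3]
tcp_rot: [3.141, -0.002, 3.141]
ft_force: [0.5, -0.3, -2.0]
opening: 0.353
grip_force: 30.0
```

>>> {"api": "arm_command", "payload": {"targets": [[-8, -40, 0, 0, 0.2], [-16, -80, 0, 0, 0.2], [-24, -120, 0, 0, 0.2], [-32, -160, 0, 0, 0.2], [-35, -200, 0, 0, 0.2]]}}

```text
t: 16.05
eef_pos: [515.4, -146.7, 246.9]
tcp_rot: [-3.141, 0.001, 3.141]
ft_force: [0.1, 0.9, -2.3]
opening: 0.356
grip_force: 30.0
```

```bash
python3 blob.py l3
```

```text
[ 515.40689968 -148.90555636  246.54397734] 16.15
3
[136.  88.] 13 [62 50 42] [102.  57.  15.] [96. 50. 64.]
[305. 272.] 9 [72 59 49] [-52. -79.  15.] [-53. -81.  64.]
[200. 344.] 3 [55 47 41] [-109.    7.   15.] [-108.    2.   64.]
2
[237. 199.] 5 [46 37 30] [54. 14. 15.] [ 18. -19.  64.]
[126. 222.] 5 [46 36 27] [-25.  70.  15.] [-57.  34.  64.]
```

View pics/l3.png

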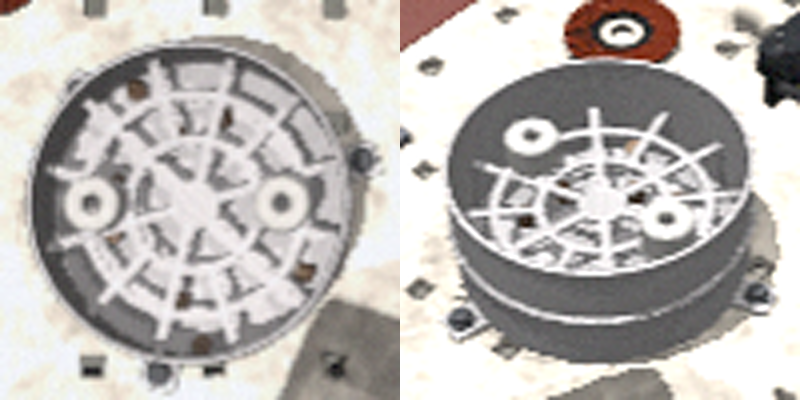

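The spots the tube swept over have not moved, at top (305,272) and (200,344), so all eight chips are in the pan. The bosses are still at (91,203) and (282,203). Returning the tube to the stand.

>>> {"api": "arm_command", "payload": {"targets": [[-21, -15, 0, 0, 0.2], [-42, -31, 0, 0, 0.2], [-42, -31, 0, 0, 0.2], [-42, -31, 0, 0, 0.2], [-42, -31, 0, 0, 0.2]]}}

```text
t: 16.65
eef_pos: [556.1, -175.3, 246.6]
tcp_rot: [3.141, -0.0, -3.142]
ft_force: [0.0, -0.2, -2.2]
opening: 0.352
grip_force: 30.0
```

>>> {"api": "arm_command", "payload": {"targets": [[0, 0, 25, 0, 0.2], [0, 0, 45, 0, 0.2], [0, 0, 60, 0, 0.2], [0, 0, 70, 0, 0.2], [0, 0, 75, 0, 0.2]]}}

```text
t: 17.15
eef_pos: [556.2, -175.6, 171.2]
tcp_rot: [3.141, -0.001, 3.142]
ft_force: [-0.1, -0.1, -1.8]
opening: 0.352
grip_force: 30.0
```

>>> {"api": "arm_command", "payload": {"targets": [[0, 0, 5, 0, 0.2], [0, 0, 10, 0, 0.2], [0, 0, 15, 0, 0.2], [0, 0, 20, 0, 0.2], [0, 0, 25, 0, 0.2]]}}

```text
t: 17.65
eef_pos: [556.6, -176.1, 146.3]
tcp_rot: [-3.142, 0.0, 3.141]
ft_force: [0.1, 0.6, -1.8]
opening: 0.353
grip_force: 30.0
```

>>> {"api": "arm_command", "payload": {"targets": [[-1, -2, 0, 0, 0.2], [-1, -3, 5, 0, 0.2], [-1, -3, 10, 0, 0.2], [-1, -3, 15, 0, 0.2], [-1, -3, 20, 0, 0.2]]}}

```text
t: 18.15
eef_pos: [557.5, -179.0, 126.1]
tcp_rot: [3.141, -0.0, 3.141]
ft_force: [-0.6, -1.2, -1.7]
opening: 0.354
grip_force: 30.0
```

>>> {"api": "arm_command", "payload": {"targets": [[0, 0, 3, 0, 0.2], [0, 0, 6, 0, 0.2], [0, 0, 9, 0, 0.2], [0, 0, 11, 0, 0.2], [0, 0, 11, 0, 0.2]]}}

```text
t: 18.65
eef_pos: [557.5, -179.0, 115.4]
tcp_rot: [3.141, -0.0, 3.141]
ft_force: [0.1, 0.5, -1.5]
opening: 0.354
grip_force: 30.0
```

Low end is now about 3 mm above the foot, with no side force. Lowering 2 mm more, releasing and retreating upwards.

>>> {"api": "arm_command", "payload": {"targets": [[0, 0, 2, 0, 0.2], [0, 0, 2, 0, 0.2], [0, 0, 2, 0, 0.5], [0, 0, 2, 0, 0.8], [0, 0, 2, 0, 1]]}}

```text
t: 19.15
eef_pos: [557.7, -179.1, 113.8]
tcp_rot: [-3.142, 0.0, 3.141]
ft_force: [1.2, -0.2, 0.4]
opening: 0.552
grip_force: 0.0
```

>>> {"api": "arm_command", "payload": {"targets": [[0, 0, 0, 0, 1], [0, 0, 0, 0, 1], [0, 0, 0, 0, 1], [0, 0, 0, 0, 1], [0, 0, 0, 0, 1]]}}

```text
t: 19.65
eef_pos: [557.5, -179.1, 113.6]
tcp_rot: [3.142, 0.0, 3.141]
ft_force: [-0.1, -0.3, -0.2]
opening: 0.959
grip_force: 0.0
```

>>> {"api": "arm_command", "payload": {"targets": [[0, 0, -20, 0, 1], [0, 0, -50, 0, 1], [0, 0, -85, 0, 1], [0, 0, -120, 0, 1], [0, 0, -150, 0, 1]]}}

```text
t: 20.15
eef_pos: [557.5, -179.1, 265.5]
tcp_rot: [-3.141, 0.001, 3.141]
ft_force: [0.8, -0.3, -0.3]
opening: 1.0
grip_force: 0.0
```

>>> {"api": "arm_command", "payload": {"targets": [[0, 40, 0, 0, 1], [0, 80, 0, 0, 1], [0, 120, 0, 0, 1], [0, 120, 0, 0, 1], [0, 120, 0, 0, 1]]}}

```text
t: 20.65
eef_pos: [557.6, -58.5, 263.8]
tcp_rot: [-3.141, 0.0, -3.14]
ft_force: [-0.6, 0.9, -0.1]
opening: 1.001
grip_force: 0.0
```

Run:
```python
from h import *
s=env.state();print(s['t'],s['eef_pos'],s['grip_force'],s['opening'])
c=grab('scene'); a=c['frame'][120:270,220:420,::-1]
cv2.imwrite('pics/f.png',cv2.resize(a,None,fx=4,fy=4,interpolation=cv2.INTER_CUBIC))
print((proj(c,[[557.5,-180,173],[557.5,-180,62]])-[220,120])*4)
```

```text
20.65 [557.61042825 -58.52371377 263.77178581] 0.0 1.0008092234818737
[[569.71039077 317.70633191]
 [552.9607238  417.87271919]]
```

View pics/f.png

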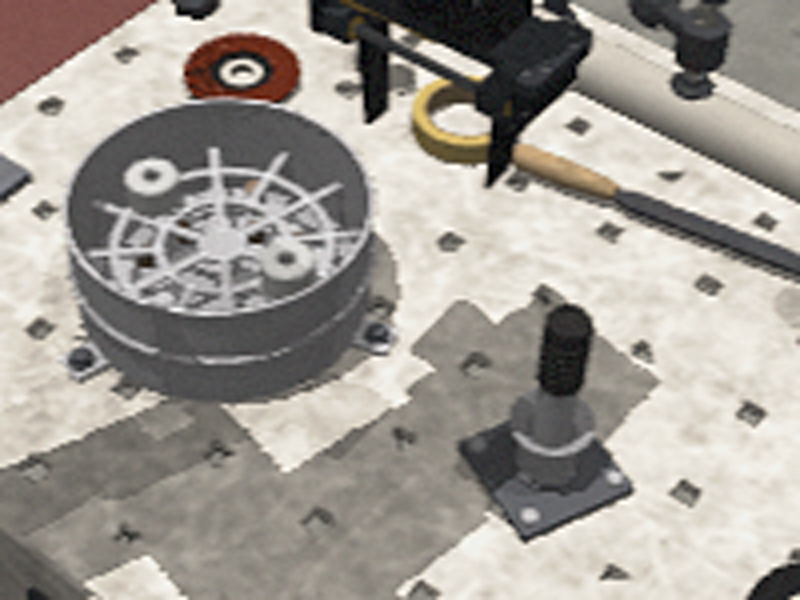

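The tube stands upright in the pipe with its top at (569,320), against a prediction of (570,318). The gripper is clear, both bosses are on the plate at (151,178) and (286,258), and no chips are on it.

```bash
python3 -c "
from cell import env
print(env.job_done())"
```

```text
the job is handed in; nothing more can be done
None
```

The job is handed in at about 21 s of the 72 s: images show all eight chips in the pan, both bosses on the plate and the tube released upright in its stand, though no pass/fail verdict came back.

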